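Tip the tube racks, dispatch the stamped one

TASK

Two empty test-tube racks stand on the bench and one of them has a red ring stamp on its underside. Using only pushes of the fingertips, never picking a rack up, push each rack over backwards (away from you) so that it lies on its back with its underside facing you, and only when both lie there, push the stamped one away from you until all of it is past the yellow dispatch line by no more than a hand's width, still on its back. Leave the other rack lying where it went over, and do not disturb anything else on the bench.

Things in the scene. Friction and masses are not known exactly. Their poses are not given: they have to be found in the camera images.
- rack_1: one of two equal loose white test-tube racks, 56 deep (x) x 176 wide (y) x 82 mm tall (z), 0.14-0.28 kg; 6 mm base and end plates, shelves at 38-42 and 70-74 mm, edges flush. Origin: underside centre; z to its top, x away from the robot. Pushed back at the upper shelf it pivots on its rear bottom edge and falls over past 40 deg; then 56 mm high, z level, x down
- rack_1_foot_left (a point): left end (rack y = +88 mm) of the middle line of the underside of rack_1
- rack_1_foot_right (a point): right end (rack y = -88 mm) of the middle line of the underside of rack_1
- rack_1_top (a point): centre of the top outline of rack_1, 82 mm from its underside
- rack_2: one of two equal loose white test-tube racks, 56 deep (x) x 176 wide (y) x 82 mm tall (z), 0.14-0.28 kg; 6 mm base and end plates, shelves at 38-42 and 70-74 mm, edges flush. Origin: underside centre; z to its top, x away from the robot. Pushed back at the upper shelf it pivots on its rear bottom edge and falls over past 40 deg; then 56 mm high, z level, x down
- rack_2_foot_left (a point): left end (rack y = +88 mm) of the middle line of the underside of rack_2
- rack_2_foot_right (a point): right end (rack y = -88 mm) of the middle line of the underside of rack_2
- rack_2_top (a point): centre of the top outline of rack_2, 82 mm from its underside
- stamp (a point): centre of the red ring stamp (44 mm across, red dot in a white ring in a red ring) in the middle of the underside of one of the racks; hidden while that rack stands. The other rack has a blank underside
- line: the dispatch line: 18 mm wide yellow tape flat on the bench, running left-right (its y) on both sides of the balance, from y = 60 to 430 mm and from y = -440 to -190 mm in its own frame. Fixed, cannot be felt. Origin on its centre line on the bench; its x points away from the robot: beyond the line is x > 0. A fixed microscope, 0.4 m tall, stands off its right end
- beaker: empty clear glass beaker, 66 mm across, 78 mm tall; bystander, origin at the centre of its underside
- violet_vial: small stain bottle with violet content and black cap, 27 mm across, 58 mm tall; bystander, origin at the centre of its underside
- timer: flat white countdown timer, 60x64x19 mm; bystander, origin at the centre of its underside
- red_bottle: white sample bottle with a dark red label, 63 mm across, 182 mm tall; bystander, origin at the centre of its underside
- slide_box: closed blue box for microscope slides, 88x98x38 mm; bystander, origin at the centre of its underside

How it is judged (in metres and radians):
On the way:
1. both racks lie on their backs, undersides towards the robot, and neither has been pushed past the line (angle between each of rack_1, rack_2's own x axis and vertical above 2.97 rad and x of each of rack_1, rack_2 in the frame of line below -0.02 m and distance of rack_2 from where it was at the start of the episode below 0.1 m), for 0.2 s.
At the end, for the whole second after the job is handed in: Both racks at rest on their backs (within 10 degrees). Stamped rack: both ends of its underside 0 to 120 mm beyond the line's centre, underside still facing the robot (within 45 degrees). Blank rack: short of the line, origin within 100 mm of its start (tipping takes about 40 mm) (angle between each of rack_1, rack_2's own x axis and vertical above 2.97 rad and x of rack_2 in the frame of line below -0.02 m and distance of rack_2 from where it was at the start of the episode below 0.1 m and linear speed of each of rack_1, rack_2 below 0.01 m/s and x of rack_1_foot_left in the frame of line between 0 and 0.12 m and x of rack_1_foot_right in the frame of line between 0 and 0.12 m and x of rack_1_top in the frame of line above 0.06 m and angle between the z axis of rack_1 and the x axis of line, either way round below 0.8 rad); the robot touches nothing.
It fails at once if a rack is lifted off the bench (its underside centre more than 60 mm up; tipping takes it to 28 mm) (height (world z) of any of rack_1, rack_2 above 0.06 m).
It fails at once if a bystander is moved by more than 20 mm (distance of any of beaker, violet_vial, timer, red_bottle, slide_box from where it was at the start of the episode above 0.02 m).
It also fails if it takes over 64 s, if anything falls off the work surface, if the arm or the gripper's body presses on something with over 40 N, if the wrist force passes 120 N, or if a joint passes its speed limit or range.

ROBOT

A 6-joint arm with a two-finger parallel gripper is mounted at the origin on a cart in front of the work surface, level with it; the furniture and walls round the work are solid. World frame = base frame: x ahead of the robot, y to its left, z up, the work surface at z = 0. Lengths are in m, angles in degrees, forces in N, time in s.
With the tool pointing down it reaches from about 0.25 to 0.725 m from the base axis. Payload 9.7 kg.
Tool frame: the origin (TCP) lies at the very end of the fingers, on their centre line; the grasp point (between the pads) lies 19 mm behind it; z points along the fingers, y is the line along which they close (so a half turn about z gives the same grasp; the last joint's range is limited). The gripper opens to 85 mm and grips with 20 to 120 N. Pads are 22 mm wide; open, the fingers measure 114 mm over their backs; the gripper's body (76 mm by 85 mm) begins 54 mm behind the grasp point. The pads swing forward as they close: fully open they stand 13 mm farther back than shut.
Start: joints at [70.245, 4.979, 10.078, 95.1, 0, 90], TCP at [0.186, 0.518, 0.207] pointing down, gripper open.
Joint ranges: [-179.16, 179.16], [-48.56, 103.87], [-65.8, 70.77], [-126.05, 130.52], [-82.76, 87.17], [-180, 180]. Speed limits (degrees/s): [127.2, 127.2, 147.25, 180, 180, 180].

INTERFACE

Orientations are given as [roll, pitch, yaw] about the fixed x, y, z axes, in that order (R = Rz(yaw) Ry(pitch) Rx(roll)).
In Python, from workcell import bot gives the robot as it stands.
- The arm moves only by the tool step_arm, never from a script. Its argument "targets" is a list of rows, each a list of 3 entries, a list of its own where there are three numbers: the opening, from 0 (shut) to 1 (fully open), then the shift along the world's x, y, z in mm, then the turn, a rotation vector about the world's x, y, z in rad. In form: [[grip, [tx, ty, tz], [wx, wy, wz]], ...]. A call has 1 to 8 rows; each row is the pose to reach, as a shift and turn from the pose commanded when the call began; what a row does not reach only later rows make up. A row lasts 1/10 s, in which the tool goes at most 50 mm and 8.59 degrees, less where a joint would pass 70% of its speed; a pose out of reach is approached as far as the arm can. A call with a gripper value outside its range is refused whole. The fingers move at their own pace and stop on an object; "force" is the grip in N (left out, the last holds). Time passes only in rows, so rows that repeat a pose let the fingers close. It gives the time, the measured TCP pose, the force, the opening and the grip force at its end, in the units of the state.
- bot.get_obs(): the state, without advancing time (a new reading comes with each control period).
- bot.camera(name): name is "scene" or "top" or "wrist"; returns (picture, depth): 384x512x3 uint8, red, green, blue; 384x512 float32, m along the optical axis (not along the pixel's ray), 0 where there is no reading.
- bot.camera_params(name): a dict with "K" (3x3 intrinsics, pixels), "k1" (the pictures are not rectified: a ray, as slopes to the right and down, at radius r is drawn at 1 + k1 r^2 times it, then the intrinsics apply), "R" (3x3) and "t" (3): a world point X has camera coordinates R X + t. Camera axes: x right, y down, z forward; pixel columns grow to the right and rows downward; lengths in m; the calibration is good to about 2 mm. A picture is of the moment at which its call begins: read the wrist's pose just before it. camera_params takes no time and is no camera call; for the wrist camera it gives the pose at the moment of the call.
- bot.job_done(): hands the job in; it is judged then, once.
The state is a dict: "time": time; "q": joint angles; "qd": joint speeds; "joint_efforts": joint torques, N m; "ee_pos": TCP position; "tcp_rot": TCP orientation; "wrist_force": force on the tool from outside, world axes, zero at the start; "torque": the same for the moment, N m; "opening": finger opening in m; "grasp_force": force on a finger pad.
Only numpy, scipy, OpenCV 4.12 (cv2) and the standard library are available. Lean on these libraries where they do the work, as an engineer would, in place of code of your own. Each camera call takes 0.05 s, during which the arm holds its last target. There are 200 camera calls.

## Working session

There is one attempt and no reset: what is moved stays moved. The work goes in short steps, Python scripts to look and compute and a tool call to move; the robot and the scene stay as the last step left them, time stands still between calls to the robot, and variables do not carry over. Pictures are saved under pics/ and viewed, at most 10 in all, crops included, and the job is handed in when it is done.

Besides the shell and the picture viewer there is one more tool, called after "Emit:" by a JSON object that holds its "api" and its "payload", one argument or row to a line. step_arm: Moves the arm, as the interface text tells. Its arguments: {"type":"object","properties":{"targets":{"type":"array","items":{"type":"array"}},"force":{"type":"number"}},"required":["targets"]}

```bash
mkdir -p pics; ls; python3 - <<'E'
from workcell import bot
import cv2,numpy as np
for n in ("scene","top"):
    p,d=bot.camera(n); np.savez(f"pics/{n}0.npz",p=p,d=d); cv2.imwrite(f"pics/{n}0.png",cv2.resize(p[...,::-1],(800,600)))
    c=bot.camera_params(n); print(n,c["K"].tolist(),c["k1"],np.round(-c["R"].T@c["t"],3), np.round(c["R"],2).tolist())
o=bot.get_obs(); print(o["time"],o["ee_pos"],o["tcp_rot"])
E
```

```text
pics
scene [[427.362516086735, 0.0, 256.1695331638398], [0.0, 427.362516086735, 191.67425014398083], [0.0, 0.0, 1.0]] -0.15137842185578493 [-0.213 -0.875  1.002] [[0.76, -0.65, 0.0], [-0.39, -0.45, -0.8], [0.52, 0.6, -0.6]]
top [[370.66595765694296, 0.0, 256.87301771242716], [0.0, 370.66595765694296, 195.40935228062278], [0.0, 0.0, 1.0]] -0.05585471317106107 [0.508 0.049 1.609] [[0.01, -1.0, -0.0], [-1.0, -0.01, -0.05], [0.05, 0.0, -1.0]]
0.1 [0.18583194 0.51740262 0.20615539] [-1.79930728e+02  1.20003042e-03  1.60243387e+02]
```

View pics/scene0.png

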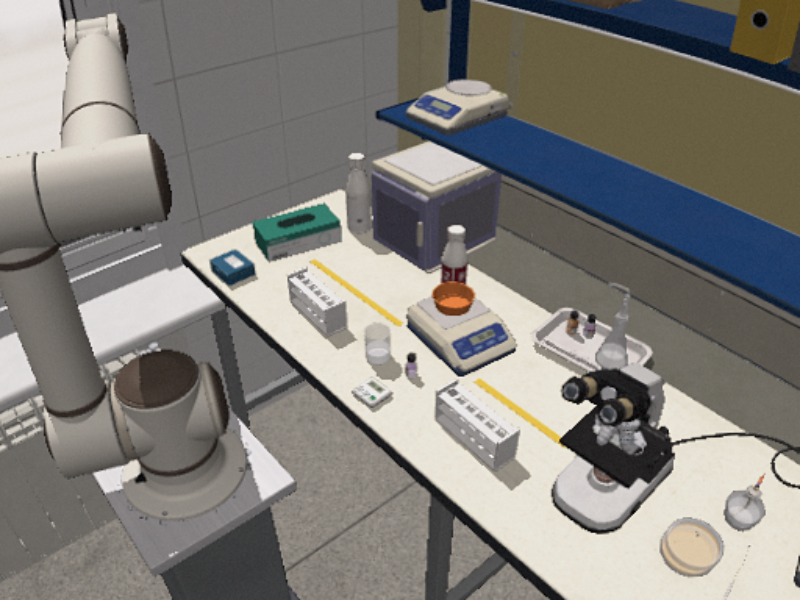

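View pics/top0.png

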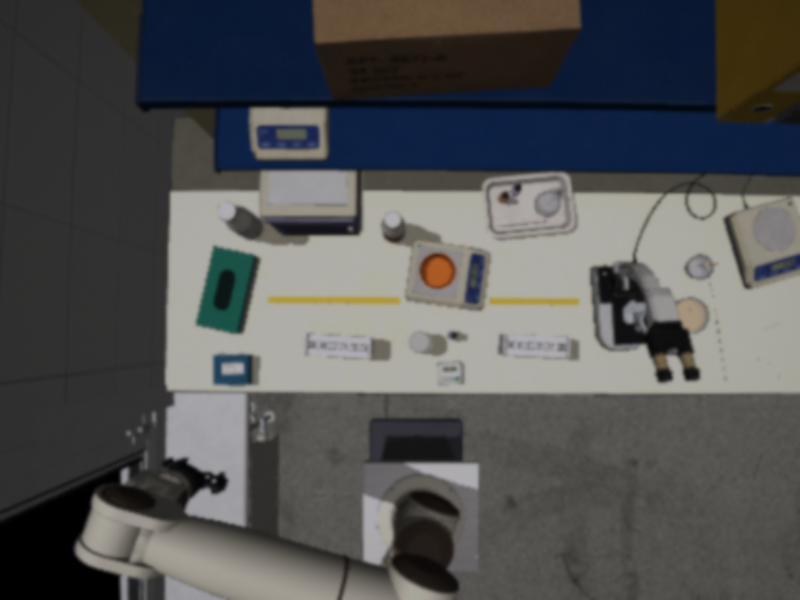

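The scene view shows the left rack at about (318,300) and the right rack at about (478,425), with the yellow line behind both. In the top view the racks are at (340,346) and (537,346), the line is at row 300, and the beaker (422,342), vial (456,335) and timer (450,372) stand between the racks. Next I measure these.

```bash
cat > h.py <<'E'
import cv2,numpy as np
from workcell import bot
def rays(n,uv,c=None):
    c=c or bot.camera_params(n); K=c["K"]
    d=(np.asarray(uv,float)-[K[0,2],K[1,2]])/K[0,0]; s=d.copy()
    for _ in range(8): s=d/(1+c["k1"]*(s**2).sum(-1,keepdims=True))
    return -c["R"].T@c["t"], np.c_[s,np.ones(len(s))]@c["R"]
def onplane(n,uv,z,c=None):
    o,r=rays(n,uv,c); return o+r*((z-o[2])/r[:,2])[:,None]
def cloud(n,d,c=None):
    v,u=np.mgrid[0:384,0:512]; o,r=rays(n,np.c_[u.ravel(),v.ravel()],c)
    P=(o+r*d.reshape(-1,1)); P[d.ravel()==0]=np.nan; return P.reshape(384,512,3)
E
python3 - <<'E'
from h import *
z=np.load("pics/top0.npz"); p,d=z["p"],z["d"]
hsv=cv2.cvtColor(p,cv2.COLOR_RGB2HSV)
m=cv2.inRange(hsv,(18,120,100),(35,255,255)); m[:180]=0; m[210:]=0
n,l,s,c=cv2.connectedComponentsWithStats(m)
for i in range(1,n):
    if s[i,4]>50:
        v,u=np.where(l==i); P=onplane("top",np.c_[u,v],0.0); f=np.polyfit(P[:,1],P[:,0],1)
        print("line",s[i],P.min(0).round(3),P.max(0).round(3),f.round(4))
P=cloud("top",d); 
bench=P[215:230,120:400].reshape(-1,3); print("bench z",np.nanmedian(bench[:,2]))
hm=((P[...,2]>0.012)&(P[...,2]<0.3)&(P[...,0]>.2)&(P[...,0]<.72)&(P[...,1]>-.62)&(P[...,1]<.65)).astype(np.uint8)
n,l,s,c=cv2.connectedComponentsWithStats(hm)
for i in range(1,n):
    if s[i,4]>15:
        Q=P[l==i]; zt=np.nanpercentile(Q[:,2],90); T=Q[Q[:,2]>zt-.012]
        print(c[i].round(),s[i,4],"min",Q.min(0).round(3),"max",Q.max(0).round(3),"ztop",zt.round(3),"T",T[:,:2].min(0).round(3),T[:,:2].max(0).round(3), "rect",[np.round(a,3) for a in cv2.minAreaRect((T[:,:2]*1000).astype(np.float32))])
E
```

```text
line [172 190  84   4 261] [0.592 0.065 0.   ] [0.606 0.427 0.   ] [0.002  0.5978]
line [314 191  56   4 176] [ 0.592 -0.433  0.   ] [ 0.606 -0.192  0.   ] [0.01   0.6029]
bench z 0.003279930429141653
[286. 179.] 1723 min [ 0.572 -0.185  0.015] max [0.72  0.047 0.118] ztop 0.087 T [ 0.603 -0.098] [0.72  0.031] rect [array([667.16 , -34.463]), array([117.498, 121.134]), np.float64(82.184)]
[145. 187.] 1594 min [0.505 0.451 0.012] max [0.719 0.609 0.085] ztop 0.077 T [0.505 0.452] [0.719 0.609] rect [array([621.112, 531.129]), array([120.464, 220.899]), np.float64(78.222)]
[401. 194.] 2301 min [ 0.463 -0.612  0.012] max [ 0.717 -0.468  0.3  ] ztop 0.281 T [ 0.489 -0.576] [ 0.616 -0.501] rect [array([ 548.509, -541.54 ]), array([ 64.688, 129.752]), np.float64(80.175)]
[268. 219.] 179 min [ 0.454 -0.02   0.018] max [0.512 0.038 0.086] ztop 0.078 T [ 0.454 -0.02 ] [0.512 0.038] rect [array([483.001,   9.425]), array([57.839, 58.047]), np.float64(0.384)]
[289. 214.] 33 min [ 0.491 -0.093  0.025] max [ 0.513 -0.068  0.068] ztop 0.063 T [ 0.496 -0.091] [ 0.508 -0.074] rect [array([501.984, -
[... 287 characters left out ...]
505 -0.209  0.091] ztop 0.08 T [ 0.444 -0.388] [ 0.505 -0.21 ] rect [array([ 475.364, -299.496]), array([178.133,  56.203]), np.float64(87.536)]
[148. 237.] 502 min [0.359 0.47  0.014] max [0.445 0.573 0.045] ztop 0.04 T [0.359 0.47 ] [0.445 0.573] rect [array([402.281, 521.563]), array([ 85.486, 102.534]), np.float64(0.388)]
[287. 239.] 191 min [ 0.371 -0.104  0.012] max [ 0.427 -0.044  0.027] ztop 0.022 T [ 0.371 -0.104] [ 0.427 -0.044] rect [array([399.006, -73.846]), array([55.932, 60.495]), np.float64(0.41)]
[114. 295.] 38 min [0.201 0.555 0.244] max [0.22  0.581 0.3  ] ztop 0.297 T [0.201 0.556] [0.22  0.581] rect [array([208.454, 570.915]), array([26.816, 17.145]), np.float64(73.448)]
```

Emit:
{"api": "step_arm", "payload": {
  "targets": [
    [0,[25,-36,0],[0,0,0.05]],
    [0,[52,-72,0],[0,0,0.1]],
    [0,[78,-108,0],[0,0,0.15]],
    [0,[105,-145,0],[0,0,0.2]],
    [0,[132,-182,0],[0,0,0.25]],
    [0,[158,-218,0],[0,0,0.295]],
    [0,[185,-255,0],[0,0,0.295]],
    [0,[212,-292,0],[0,0,0.295]]
  ]
}}

```text
time: 0.9
ee_pos: [0.3985, 0.2239, 0.2066]
tcp_rot: [-180.0, -0.0, 177.2]
wrist_force: [0.1, 0.2, -0.2]
opening: 0.0004
grasp_force: 0.0
```

Emit:
{"api": "step_arm", "payload": {
  "targets": [
    [0,[0,0,-40],[0,0,0]],
    [0,[0,0,-80],[0,0,0]],
    [0,[0,0,-120],[0,0,0]],
    [0,[0,0,-137],[0,0,0]],
    [0,[0,0,-137],[0,0,0]],
    [0,[0,0,-137],[0,0,0]]
  ]
}}

```text
time: 1.5
ee_pos: [0.3979, 0.2257, 0.0704]
tcp_rot: [-180.0, 0.0, 177.2]
wrist_force: [-0.8, 0.5, 0.8]
opening: -0.0002
grasp_force: 0.0
```

```bash
python3 - <<'E'
from h import *
o=bot.get_obs(); print(o["time"],o["ee_pos"],o["tcp_rot"],o["opening"],o["wrist_force"],o["q"])
p,d=bot.camera("scene"); np.savez("pics/s1.npz",p=p,d=d)
cv2.imwrite("pics/s1.png",cv2.resize(p[100:280,130:370,::-1],(800,600)))
# corner-height check of rack tops: triangulate nothing fancy, depth in second view
P=cloud("scene",d)
for y0 in (.226,-.3):
    Q=P[(abs(P[...,0]-.473)<.03)&(abs(P[...,1]-y0)<.08)]; print(np.nanpercentile(Q[:,2],[50,90,97]).round(3))
E
```

```text
1.5 [0.3979388  0.22566142 0.07036239] [-1.79998931e+02  1.69099608e-03  1.77150966e+02] -0.00021095251165107089 [-0.76275472  0.47949548  0.77501861] [ 2.95577416e+01 -8.21437730e+00 -1.78921406e+01  8.03213818e+01
 -1.80863766e-03  3.24067757e+01]
[0.04  0.396 0.529]
[0.042 0.074 0.076]
```

View pics/s1.png

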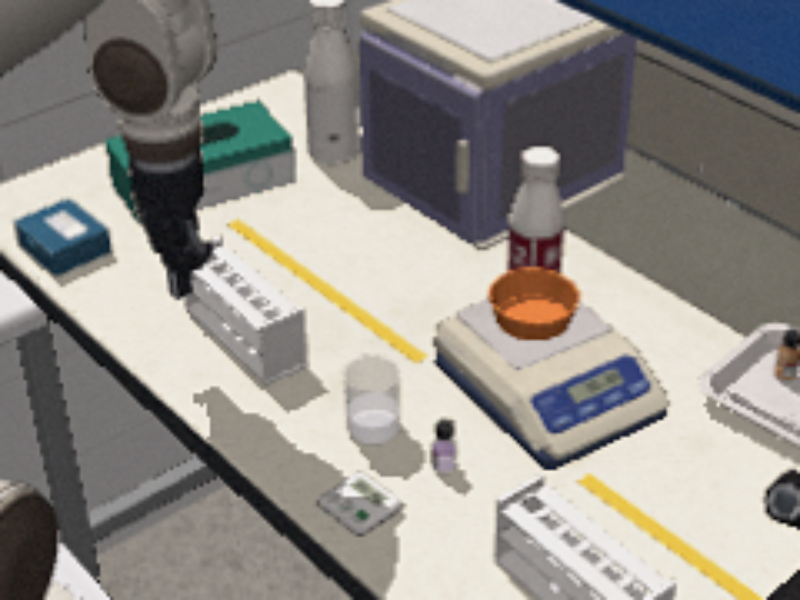

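The gripper tip is at about (182,295), in front of the left rack, and looks further left than I expected. I'll project the TCP and rack corners to check.

```bash
python3 - <<'E'
from h import *
c=bot.camera_params("scene")
p=np.load("pics/s1.npz")["p"]
def pr(X):
    X=np.asarray(X)@c["R"].T+c["t"]; s=X[:,:2]/X[:,2:]; s=s*(1+c["k1"]*(s**2).sum(1,keepdims=True)); return s*c["K"][0,0]+[c["K"][0,2],c["K"][1,2]]
a=np.radians(-3); R=np.array([[np.cos(a),-np.sin(a)],[np.sin(a),np.cos(a)]])
C=[[x,y] for x,y in((-28,-88),(28,-88),(28,88),(-28,88))]
pts=[[.398,.2257,.0704]]
for o in((.472,.226),(.4755,-.2995)):
    for z in(0,.08):
        pts+= [list(np.array(o)+R@np.array(k)/1000)+[z] for k in C]
s=5; im=cv2.resize(p[150:240,170:290,::-1],None,fx=s*1.3,fy=s*1.3,interpolation=cv2.INTER_CUBIC)
for i,u in enumerate(pr(pts)):
    cv2.circle(im,tuple(int(v) for v in (u-[170,150])*s*1.3),4,(0,0,255) if i else (0,255,0),-1)
cv2.imwrite("pics/s1b.png",im)
E
```

```text
(no output)
```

View pics/s1b.png

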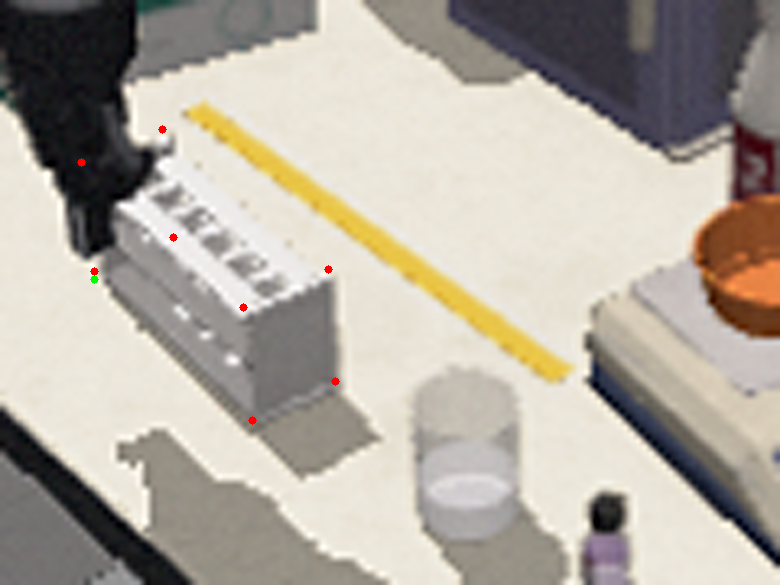

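The overlaid corners match the rack to within 10 px or so. The visible fingertip at (92,255) is about 25 px above the projected TCP at (94,280), so I'll check its height from depth.

```bash
python3 - <<'E'
from h import *
z=np.load("pics/s1.npz"); P=cloud("scene",z["d"]); p=z["p"]
u0=170+92/6.5
for v in range(184,198):
    u=int(u0); print(v,[(tuple(p[v,k]),P[v,k].round(3).tolist()) for k in (u-1,u,u+1)])
E
```

```text
184 [((np.uint8(15), np.uint8(12), np.uint8(19)), [0.39, 0.214, 0.121]), ((np.uint8(22), np.uint8(28), np.uint8(25)), [0.392, 0.21, 0.122]), ((np.uint8(24), np.uint8(20), np.uint8(28)), [0.395, 0.209, 0.121])]
185 [((np.uint8(15), np.uint8(15), np.uint8(18)), [0.388, 0.211, 0.119]), ((np.uint8(26), np.uint8(25), np.uint8(27)), [0.393, 0.213, 0.116]), ((np.uint8(16), np.uint8(14), np.uint8(17)), [0.395, 0.21, 0.116])]
186 [((np.uint8(32), np.uint8(30), np.uint8(34)), [0.391, 0.218, 0.109]), ((np.uint8(24), np.uint8(21), np.uint8(21)), [0.393, 0.213, 0.111]), ((np.uint8(24), np.uint8(24), np.uint8(27)), [0.398, 0.215, 0.108])]
187 [((np.uint8(50), np.uint8(50), np.uint8(52)), [0.389, 0.214, 0.108]), ((np.uint8(9), np.uint8(12), np.uint8(12)), [0.388, 0.206, 0.113]), ((np.uint8(17), np.uint8(15), np.uint8(20)), [0.396, 0.214, 0.105])]
188 [((np.uint8(48), np.uint8(50), np.uint8(54)), [0.39, 0.218, 0.101]), ((np.uint8(4), np.uint8(3), np.uint8(7)), [0.393, 0.215, 0.101]), ((np.uint8(45), np.uint8(46), np.uint8(48)), [0.396, 0.215, 0.1])]
189 [((np.uint8(66), np.uint8(66), np.uint8(71)), 
[... 1223 characters left out ...]
, np.uint8(216)), [0.442, 0.302, 0.0])]
195 [((np.uint8(236), np.uint8(231), np.uint8(219)), [0.434, 0.304, -0.002]), ((np.uint8(236), np.uint8(230), np.uint8(219)), [0.435, 0.298, 0.001]), ((np.uint8(236), np.uint8(231), np.uint8(219)), [0.437, 0.294, 0.002])]
196 [((np.uint8(235), np.uint8(229), np.uint8(217)), [0.431, 0.3, -0.003]), ((np.uint8(234), np.uint8(230), np.uint8(218)), [0.432, 0.294, -0.0]), ((np.uint8(234), np.uint8(228), np.uint8(217)), [0.434, 0.289, 0.002])]
197 [((np.uint8(233), np.uint8(227), np.uint8(214)), [0.425, 0.289, 0.001]), ((np.uint8(233), np.uint8(227), np.uint8(216)), [0.428, 0.287, 0.001]), ((np.uint8(235), np.uint8(229), np.uint8(217)), [0.431, 0.286, -0.0])]
```

Depth puts the tip near z = 0.09, but the TCP is at 0.070. I'll settle it by lightly touching the bench.

Emit:
{"api": "step_arm", "payload": {
  "targets": [
    [0,[-15,0,-25],[0,0,0]],
    [0,[-15,0,-45],[0,0,0]],
    [0,[-15,0,-60],[0,0,0]],
    [0,[-15,0,-65],[0,0,0]],
    [0,[-15,0,-66],[0,0,0]],
    [0,[-15,0,-66],[0,0,0]]
  ]
}}

```text
time: 2.15
ee_pos: [0.3836, 0.226, 0.005]
tcp_rot: [180.0, 0.1, 177.1]
wrist_force: [0.0, 0.5, -0.5]
opening: 0.0003
grasp_force: 0.0
```

```bash
python3 - <<'E'
from h import *
p,d=bot.camera("scene"); o=bot.get_obs(); print(o["ee_pos"],o["wrist_force"])
P=cloud("scene",d); m=(p.max(2)<75)&(abs(P[...,0]-.383)<.04)&(abs(P[...,1]-.226)<.05)&(P[...,2]<.15)
Q=P[m]; i=Q[:,2].argsort()[:8]; print(Q[i].round(3).tolist())
cv2.imwrite("pics/s2.png",cv2.resize(p[150:240,150:270,::-1],None,fx=6.5,fy=6.5))
E
```

```text
[0.38362444 0.22604675 0.00503486] [ 0.10551414 -0.03086404  0.63964755]
[[0.379, 0.22, 0.033], [0.384, 0.214, 0.038], [0.386, 0.21, 0.039], [0.386, 0.217, 0.04], [0.377, 0.209, 0.04], [0.377, 0.215, 0.041], [0.371, 0.219, 0.042], [0.379, 0.212, 0.042]]
```

View pics/s2.png

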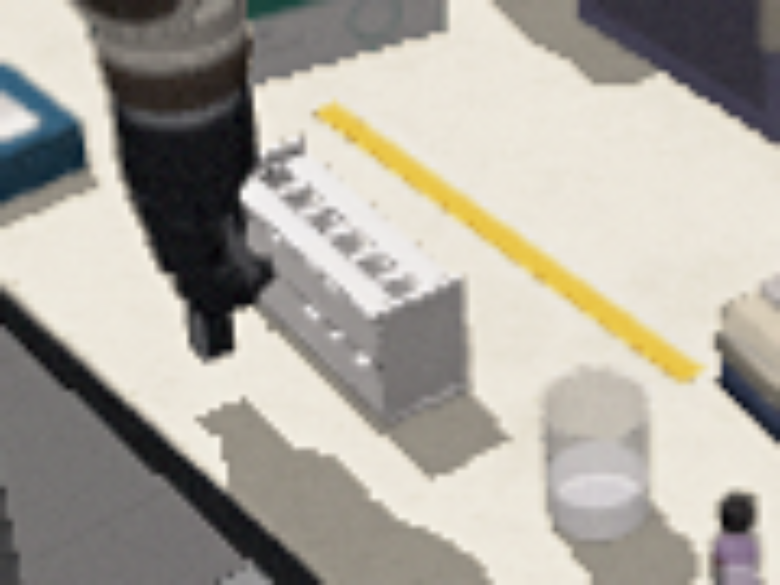

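The tip at (210,355) still looks well above the bench with the TCP at 5 mm, and no force reads. A dark part of the gripper sticks out toward +x at (255,280). I'll probe further down.

Emit:
{"api": "step_arm", "payload": {
  "targets": [
    [0,[0,0,-2],[0,0,0]],
    [0,[0,0,-4],[0,0,0]],
    [0,[0,0,-6],[0,0,0]],
    [0,[0,0,-6],[0,0,0]]
  ]
}}

```text
time: 2.6
ee_pos: [0.3827, 0.2255, -0.0025]
tcp_rot: [-180.0, -0.0, 177.1]
wrist_force: [-1.1, 0.2, 0.7]
opening: 0.0004
grasp_force: 0.0
```

Emit:
{"api": "step_arm", "payload": {
  "targets": [
    [0,[0,0,-2],[0,0,0]],
    [0,[0,0,-4],[0,0,0]],
    [0,[0,0,-6],[0,0,0]],
    [0,[0,0,-6],[0,0,0]]
  ]
}}

```text
time: 3.0
ee_pos: [0.3827, 0.2255, -0.0086]
tcp_rot: [-180.0, -0.0, 177.1]
wrist_force: [0.0, 0.4, 0.3]
opening: -0.0002
grasp_force: 0.0
```

Emit:
{"api": "step_arm", "payload": {
  "targets": [
    [0,[0,0,-2],[0,0,0]],
    [0,[0,0,-4],[0,0,0]],
    [0,[0,0,-5],[0,0,0]],
    [0,[0,0,-5],[0,0,0]]
  ]
}}

```text
time: 3.4
ee_pos: [0.3828, 0.2256, -0.0134]
tcp_rot: [-180.0, -0.0, 177.1]
wrist_force: [-0.6, 0.7, -1.0]
opening: -0.0
grasp_force: 0.0
```

Emit:
{"api": "step_arm", "payload": {
  "targets": [
    [0,[0,0,-2],[0,0,0]],
    [0,[0,0,-4],[0,0,0]],
    [0,[0,0,-4],[0,0,0]]
  ]
}}

```text
time: 3.7
ee_pos: [0.3827, 0.2255, -0.0175]
tcp_rot: [-180.0, -0.0, 177.1]
wrist_force: [-0.3, 0.7, -0.2]
opening: -0.0002
grasp_force: 0.0
```

```bash
python3 - <<'E'
from h import *
p,d=bot.camera("scene"); o=bot.get_obs(); print(o["ee_pos"],o["wrist_force"])
P=cloud("scene",d); m=(p.max(2)<75)&(abs(P[...,0]-.383)<.04)&(abs(P[...,1]-.226)<.05)&(P[...,2]<.15)
Q=P[m]; i=Q[:,2].argsort()[:8]; print(Q[i].round(3).tolist())
E
```

```text
[ 0.38283795  0.22557738 -0.01734776] [ 0.13520901  0.17177403 -0.2616859 ]
[[0.382, 0.216, 0.009], [0.385, 0.213, 0.014], [0.376, 0.219, 0.016], [0.375, 0.21, 0.017], [0.369, 0.222, 0.018], [0.386, 0.213, 0.019], [0.382, 0.213, 0.021], [0.376, 0.218, 0.021]]
```

Emit:
{"api": "step_arm", "payload": {
  "targets": [
    [0,[0,0,-2],[0,0,0]],
    [0,[0,0,-4],[0,0,0]],
    [0,[0,0,-4],[0,0,0]]
  ]
}}

```text
time: 4.05
ee_pos: [0.3827, 0.2255, -0.0216]
tcp_rot: [-180.0, -0.0, 177.1]
wrist_force: [-0.5, 1.0, 1.3]
opening: 0.0002
grasp_force: 0.0
```

Emit:
{"api": "step_arm", "payload": {
  "targets": [
    [0,[0,0,-1.5],[0,0,0]],
    [0,[0,0,-3],[0,0,0]],
    [0,[0,0,-3],[0,0,0]]
  ]
}}

```text
time: 4.35
ee_pos: [0.3829, 0.2256, -0.0243]
tcp_rot: [-180.0, -0.0, 177.1]
wrist_force: [0.1, -0.6, 0.7]
opening: -0.0001
grasp_force: 0.0
```

Emit:
{"api": "step_arm", "payload": {
  "targets": [
    [0,[0,0,-1.5],[0,0,0]],
    [0,[0,0,-3],[0,0,0]],
    [0,[0,0,-3],[0,0,0]]
  ]
}}

```text
time: 4.65
ee_pos: [0.383, 0.2257, -0.0246]
tcp_rot: [180.0, 0.0, 177.1]
wrist_force: [-11.1, -6.3, 29.1]
opening: 0.0001
grasp_force: 14.6
```

```bash
python3 - <<'E'
from h import *
p,d=bot.camera("scene"); o=bot.get_obs(); print(o["ee_pos"],o["wrist_force"],o["q"])
P=cloud("scene",d); m=(p.max(2)<75)&(abs(P[...,0]-.383)<.04)&(abs(P[...,1]-.226)<.05)&(P[...,2]<.15)
Q=P[m]; i=Q[:,2].argsort()[:8]; print(Q[i].round(3).tolist())
cv2.imwrite("pics/s3.png",cv2.resize(p[150:240,150:270,::-1],None,fx=6.5,fy=6.5))
E
```

```text
[ 0.38305018  0.2257491  -0.02458802] [-12.19519081  -6.3153183   29.21579546] [ 3.05101802e+01 -7.47090565e+00 -2.79075223e+01  6.95009121e+01
  3.76590159e-03  3.33609261e+01]
[[0.376, 0.215, 0.004], [0.376, 0.22, 0.006], [0.383, 0.217, 0.009], [0.382, 0.21, 0.009], [0.371, 0.226, 0.01], [0.384, 0.212, 0.011], [0.375, 0.212, 0.011], [0.375, 0.218, 0.012]]
```

View pics/s3.png

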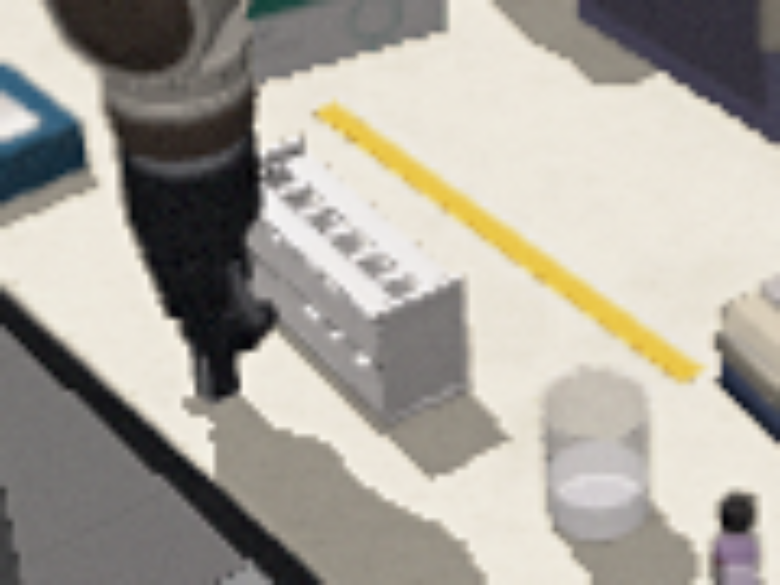

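The tip meets the bench at (217,392) with the TCP reading −0.0243, so the real fingertips end 24 mm above the reported TCP. I'll back off and check the tip's x and y too.

Emit:
{"api": "step_arm", "payload": {
  "targets": [
    [0,[0,0,10],[0,0,0]],
    [0,[0,0,40],[0,0,0]],
    [0,[0,0,71],[0,0,0]],
    [0,[0,0,71],[0,0,0]],
    [0,[0,0,71],[0,0,0]]
  ]
}}

```text
time: 5.2
ee_pos: [0.3833, 0.2259, 0.0442]
tcp_rot: [180.0, 0.1, 177.1]
wrist_force: [-0.0, -0.5, 0.0]
opening: 0.0004
grasp_force: 0.0
```

```bash
python3 - <<'E'
from h import *
print(onplane("scene",[[150+217/6.5,150+392/6.5],[150+200/6.5,150+398/6.5],[150+238/6.5,150+390/6.5],[150+387/6.5,150+430/6.5]],0).round(3))
o=bot.get_obs(); print(o["time"],o["ee_pos"],o["wrist_force"])
E
```

```text
[[0.382 0.222 0.   ]
 [0.372 0.223 0.   ]
 [0.392 0.215 0.   ]
 [0.436 0.131 0.   ]]
5.2 [0.38334352 0.2258868  0.04424236] [-0.00167913 -0.46928211  0.02604771]
```

Emit:
{"api": "step_arm", "payload": {
  "targets": [
    [0,[15,0,0],[0,0,0]],
    [0,[30,0,0],[0,0,0]],
    [0,[42,0,0],[0,0,0]],
    [0,[47,0,0],[0,0,0]],
    [0,[52,0,0],[0,0,0]],
    [0,[55,0,1],[0,0,0]],
    [0,[58,0,2],[0,0,0]],
    [0,[58,0,2],[0,0,0]]
  ]
}}

```text
time: 6.0
ee_pos: [0.4411, 0.2257, 0.0459]
tcp_rot: [180.0, 0.0, 177.1]
wrist_force: [-0.3, -0.5, -0.2]
opening: -0.0001
grasp_force: 0.3
```

```bash
cat >> h.py <<'E'
def end(y0,y1,cam="top",x0=.42,x1=.66):
    p,d=bot.camera(cam); P=cloud(cam,d)
    Q=P[(P[...,0]>x0)&(P[...,0]<x1)&(P[...,1]>y0)&(P[...,1]<y1)&(P[...,2]>.02)&(P[...,2]<.12)]
    r=np.nanpercentile
    H=Q[Q[:,2]>r(Q[:,2],70)-.015]
    return len(Q),"x",r(Q[:,0],[2,98]).round(3),"y",r(Q[:,1],[1,99]).round(3),"z50,97",r(Q[:,2],[50,97]).round(3),"rect",[np.round(a,1) for a in cv2.minAreaRect((H[:,:2]*1000).astype(np.float32))]
E
python3 -c "
from h import *
print(end(.12,.19)); print(bot.get_obs()['time'])"
```

```text
(152, 'x', array([0.448, 0.503]), 'y', array([0.137, 0.187]), 'z50,97', array([0.077, 0.085]), 'rect', [array([476. , 162.2]), array([53.6, 50.3]), np.float64(0.4)])
6.05
```

Emit:
{"api": "step_arm", "payload": {
  "targets": [
    [0,[7,0,4],[0,0,0]],
    [0,[14,0,8],[0,0,0]],
    [0,[21,0,11],[0,0,0]],
    [0,[28,0,13],[0,0,0]],
    [0,[35,0,15],[0,0,0]],
    [0,[42,0,16],[0,0,0]],
    [0,[42,0,16],[0,0,0]]
  ]
}}

```text
time: 6.75
ee_pos: [0.4838, 0.2256, 0.0618]
tcp_rot: [180.0, 0.0, 177.1]
wrist_force: [-0.0, -0.1, 0.7]
opening: 0.0004
grasp_force: 0.0
```

```bash
python3 -c "
from h import *
print(end(.12,.19)); print(bot.get_obs()['time'])"
```

```text
(249, 'x', array([0.456, 0.54 ]), 'y', array([0.134, 0.189]), 'z50,97', array([0.065, 0.093]), 'rect', [array([507.8, 162.2]), array([54.6, 75.2]), np.float64(88.2)])
6.8
```

Emit:
{"api": "step_arm", "payload": {
  "targets": [
    [0,[6,0,2],[0,0,0]],
    [0,[12,0,3],[0,0,0]],
    [0,[18,0,4],[0,0,0]],
    [0,[24,0,5],[0,0,0]],
    [0,[24,0,5],[0,0,0]],
    [0,[24,0,5],[0,0,0]]
  ]
}}

```text
time: 7.4
ee_pos: [0.5069, 0.2256, 0.0667]
tcp_rot: [-180.0, -0.0, 177.1]
wrist_force: [-0.1, -0.2, 0.0]
opening: 0.0002
grasp_force: 0.0
```

```bash
python3 -c "
from h import *
print(end(.12,.19)); print(end(.12,.33,'scene',.48));print(bot.get_obs()['time'])"
```

```text
(75, 'x', array([0.503, 0.577]), 'y', array([0.132, 0.189]), 'z50,97', array([0.055, 0.062]), 'rect', [array([538.1, 162.1]), array([79.7, 54.9]), np.float64(0.9)])
(708, 'x', array([0.498, 0.578]), 'y', array([0.125, 0.303]), 'z50,97', array([0.044, 0.108]), 'rect', [array([538.5, 213.4]), array([181.2,  88.8]), np.float64(87.9)])
7.5
```

Emit:
{"api": "step_arm", "payload": {
  "targets": [
    [0,[0,0,45],[0,0,0]],
    [0,[-30,0,85],[0,0,0]],
    [0,[-70,-25,95],[0,0,0]],
    [0,[-110,-55,100],[0,0,0]],
    [0,[-120,-100,100],[0,0,0]],
    [0,[-120,-145,100],[0,0,0]],
    [0,[-120,-190,100],[0,0,0]],
    [0,[-120,-235,100],[0,0,0]]
  ]
}}

```text
time: 8.3
ee_pos: [0.3863, -0.0108, 0.1671]
tcp_rot: [180.0, 0.1, 177.2]
wrist_force: [0.6, 0.0, -0.3]
opening: 0.0
grasp_force: 0.0
```

Emit:
{"api": "step_arm", "payload": {
  "targets": [
    [0,[0,-45,0],[0,0,0]],
    [0,[0,-90,0],[0,0,0]],
    [0,[0,-135,0],[0,0,0]],
    [0,[0,-180,0],[0,0,0]],
    [0,[0,-225,0],[0,0,0]],
    [0,[0,-270,0],[0,0,0]],
    [0,[0,-290,0],[0,0,0]],
    [0,[0,-290,0],[0,0,0]]
  ]
}}

```text
time: 9.1
ee_pos: [0.3863, -0.3014, 0.1662]
tcp_rot: [180.0, -0.0, 177.0]
wrist_force: [-0.6, 0.8, 0.2]
opening: -0.0001
grasp_force: 0.0
```

Emit:
{"api": "step_arm", "payload": {
  "targets": [
    [0,[0,2,-40],[0,0,0]],
    [0,[0,2,-80],[0,0,0]],
    [0,[0,2,-115],[0,0,0]],
    [0,[0,2,-122],[0,0,0]],
    [0,[15,2,-122],[0,0,0]],
    [0,[30,2,-122],[0,0,0]],
    [0,[42,2,-122],[0,0,0]],
    [0,[42,2,-122],[0,0,0]]
  ]
}}

```text
time: 9.9
ee_pos: [0.4314, -0.2976, 0.046]
tcp_rot: [-179.9, 0.1, 177.2]
wrist_force: [-0.0, -0.1, 0.1]
opening: 0.0001
grasp_force: 0.0
```

Emit:
{"api": "step_arm", "payload": {
  "targets": [
    [0,[7,0,0],[0,0,0]],
    [0,[12,0,1],[0,0,0]],
    [0,[18,0,4],[0,0,0]],
    [0,[25,0,8],[0,0,0]],
    [0,[32,0,12],[0,0,0]],
    [0,[39,0,15],[0,0,0]],
    [0,[39,0,15],[0,0,0]]
  ]
}}

```text
time: 10.6
ee_pos: [0.4691, -0.2975, 0.0603]
tcp_rot: [-180.0, 0.1, 177.2]
wrist_force: [-0.7, 0.7, 0.3]
opening: -0.0
grasp_force: 0.5
```

```bash
python3 -c "
from h import *
print(end(-.4,-.335)); print(bot.get_obs()['time'])"
```

```text
(18, 'x', array([0.509, 0.53 ]), 'y', array([-0.352, -0.336]), 'z50,97', array([0.069, 0.079]), 'rect', [array([ 522. , -342.5]), array([12.6, 16.8]), np.float64(89.5)])
10.65
```

Emit:
{"api": "step_arm", "payload": {
  "targets": [
    [0,[6,0,2],[0,0,0]],
    [0,[12,0,3],[0,0,0]],
    [0,[18,0,4],[0,0,0]],
    [0,[24,0,5],[0,0,0]],
    [0,[30,0,6],[0,0,0]],
    [0,[36,0,7],[0,0,0]],
    [0,[36,0,7],[0,0,0]],
    [0,[36,0,12],[0,0,0]]
  ]
}}

```text
time: 11.45
ee_pos: [0.5036, -0.2971, 0.0712]
tcp_rot: [180.0, -0.1, 177.2]
wrist_force: [-0.2, 0.7, 0.7]
opening: -0.0002
grasp_force: 0.0
```

Emit:
{"api": "step_arm", "payload": {
  "targets": [
    [0.3,[0,0,30],[0,0,0]],
    [0.6,[-30,0,60],[0,0,0]],
    [1,[-70,0,70],[0,0,0]],
    [1,[-115,0,70],[0,0,0]],
    [1,[-115,0,70],[0,0,0]]
  ]
}}

```text
time: 11.95
ee_pos: [0.3852, -0.2972, 0.1432]
tcp_rot: [-180.0, 0.0, 177.0]
wrist_force: [1.0, -0.8, 0.1]
opening: 0.0721
grasp_force: 0.0
```

```bash
python3 - <<'E'
from h import *
print(end(-.41,-.18,'scene'));print(end(.12,.34,'top'))
p,d=bot.camera("scene"); cv2.imwrite("pics/s4.png",cv2.resize(p[100:310,130:410,::-1],(800,600)))
o=bot.get_obs(); print(o["time"],o["ee_pos"],o["opening"])
hsv=cv2.cvtColor(p,cv2.COLOR_RGB2HSV); P=cloud("scene",d)
m=(((hsv[...,0]<8)|(hsv[...,0]>172))&(hsv[...,1]>100)&(P[...,0]<.6)&(P[...,0]>.4)&(P[...,2]>-.02)); print(m.sum(),np.nanmedian(P[m],0))
E
```

```text
(1067, 'x', array([0.502, 0.581]), 'y', array([-0.396, -0.221]), 'z50,97', array([0.044, 0.057]), 'rect', [array([ 542.9, -306.5]), array([180.5,  85.9]), np.float64(87.3)])
(226, 'x', array([0.503, 0.581]), 'y', array([0.132, 0.31 ]), 'z50,97', array([0.055, 0.063]), 'rect', [array([543.1, 221.9]), array([175.8,  79.7]), np.float64(86.9)])
12.1 [ 0.38910989 -0.29763317  0.14233713] 0.08559891236267549
48 [ 0.50410502 -0.30900867  0.03078013]
```

View pics/s4.png

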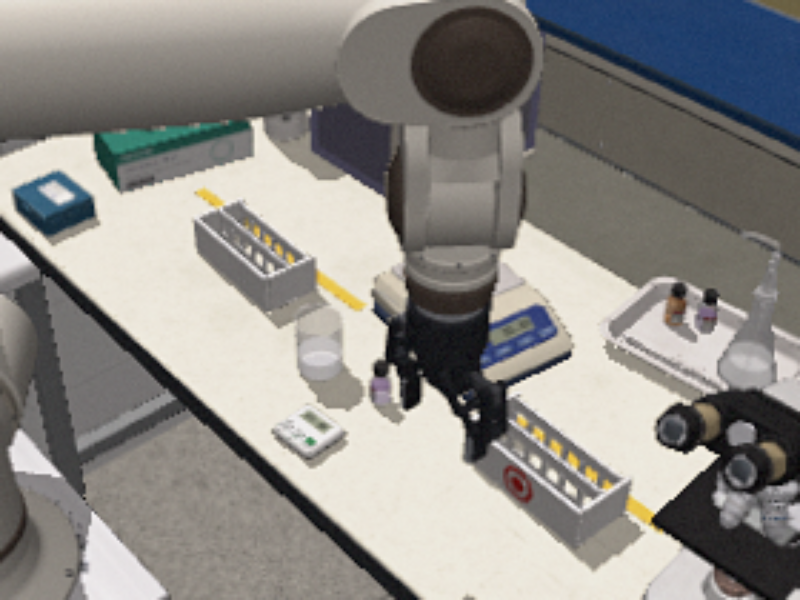

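Both racks lie on their backs. The red ring stamp is on the right rack at about (517,484), world (0.504, −0.305). I'll push that rack with the fingers spread, about 142 mm.

Emit:
{"api": "step_arm", "payload": {
  "targets": [
    [0.6,[10,-4,-40],[0,0,0]],
    [0.6,[20,-8,-80],[0,0,0]],
    [0.6,[30,-8,-120],[0,0,0]],
    [0.6,[35,-8,-138],[0,0,0]],
    [0.6,[50,-8,-139],[0,0,0]],
    [0.6,[65,-8,-139],[0,0,0]],
    [0.6,[80,-8,-139],[0,0,0]],
    [0.6,[80,-8,-139],[0,0,0]]
  ]
}}

```text
time: 12.9
ee_pos: [0.472, -0.3056, 0.004]
tcp_rot: [-179.9, 0.1, 177.2]
wrist_force: [-0.2, 0.3, 0.1]
opening: 0.0511
grasp_force: 0.0
```

Emit:
{"api": "step_arm", "payload": {
  "targets": [
    [0.6,[10,0,0],[0,0,0]],
    [0.6,[20,-1,0],[0,0,0]],
    [0.6,[28,-1,0],[0,0,0]],
    [0.6,[36,-2,0],[0,0,0]],
    [0.6,[44,-2,0],[0,0,0]],
    [0.6,[52,-3,0],[0,0,0]],
    [0.6,[60,-3,0],[0,0,0]],
    [0.6,[60,-3,0],[0,0,0]]
  ]
}}

```text
time: 13.7
ee_pos: [0.53, -0.3084, 0.0027]
tcp_rot: [180.0, 0.0, 177.2]
wrist_force: [-0.9, -0.7, 0.1]
opening: 0.051
grasp_force: 0.0
```

```bash
cat > r.py <<'E'
from h import *
print(end(-.42,-.19,'scene',.47,.76))
p,d=bot.camera("scene"); o=bot.get_obs(); print(o["time"],o["ee_pos"],o["opening"],o["wrist_force"])
hsv=cv2.cvtColor(p,cv2.COLOR_RGB2HSV); P=cloud("scene",d)
m=(((hsv[...,0]<8)|(hsv[...,0]>172))&(hsv[...,1]>100)&(P[...,0]<.7)&(P[...,0]>.4)&(P[...,1]<-.22)&(P[...,1]>-.4)&(P[...,2]<.06)); print(m.sum(),np.nanmedian(P[m],0))
E
python3 r.py
```

```text
(1032, 'x', array([0.511, 0.613]), 'y', array([-0.398, -0.224]), 'z50,97', array([0.052, 0.114]), 'rect', [array([ 558.4, -312. ]), array([168.9, 100.3]), np.float64(89.1)])
13.8 [ 0.52909852 -0.30827679  0.00257566] 0.05132216658992383 [ 0.48971934 -0.0519183  -0.10391625]
41 [ 0.54000477 -0.30370133  0.03042517]
```

Emit:
{"api": "step_arm", "payload": {
  "targets": [
    [0.6,[8,0,0],[0,0,0]],
    [0.6,[18,-1,0],[0,0,0]],
    [0.6,[28,-1,0],[0,0,0]],
    [0.6,[38,-2,0],[0,0,0]],
    [0.6,[48,-2,0],[0,0,0]],
    [0.6,[58,-3,0],[0,0,0]],
    [0.6,[66,-3,0],[0,0,0]],
    [0.6,[70,-3,0],[0,0,0]]
  ]
}}

```text
time: 14.6
ee_pos: [0.5997, -0.3113, 0.0026]
tcp_rot: [-180.0, -0.0, 177.2]
wrist_force: [-2.3, -0.7, 1.6]
opening: 0.0517
grasp_force: 1.1
```

Emit:
{"api": "step_arm", "payload": {
  "targets": [
    [0.6,[8,0,0],[0,0,0]],
    [0.6,[16,-1,0],[0,0,0]],
    [0.6,[24,-1,0],[0,0,0]],
    [0.6,[30,-1,0],[0,0,0]],
    [0.6,[34,-1,0],[0,0,0]],
    [0.6,[36,-1,0],[0,0,0]],
    [0.6,[36,-1,0],[0,0,0]]
  ]
}}

```text
time: 15.3
ee_pos: [0.6352, -0.3123, 0.0028]
tcp_rot: [180.0, 0.0, 177.2]
wrist_force: [-0.3, -0.7, -0.0]
opening: 0.0514
grasp_force: 0.0
```

```bash
python3 r.py
```

```text
(780, 'x', array([0.617, 0.714]), 'y', array([-0.4  , -0.226]), 'z50,97', array([0.055, 0.116]), 'rect', [array([ 630.8, -313.3]), array([ 34.5, 134.3]), np.float64(0.5)])
15.4 [ 0.63496929 -0.31238432  0.00289142] 0.05116394622386778 [-0.033638    0.57972518 -0.08626383]
46 [ 0.64539178 -0.3048906   0.02837002]
```

Underside at x ≈ 0.645, about 45 mm past the line. I'll retreat and verify.

Emit:
{"api": "step_arm", "payload": {
  "targets": [
    [0.6,[-10,0,0],[0,0,0]],
    [0.6,[-40,0,0],[0,0,0]],
    [0.6,[-80,0,30],[0,0,0]],
    [0.6,[-120,0,70],[0,0,0]],
    [0.6,[-160,0,110],[0,0,0]],
    [0.6,[-205,0,140],[0,0,0]],
    [0.6,[-240,30,150],[0,0,0]],
    [0.6,[-260,70,160],[0,0,0]]
  ]
}}

```text
time: 16.2
ee_pos: [0.3756, -0.2472, 0.1631]
tcp_rot: [-179.9, 0.1, 177.0]
wrist_force: [1.2, 0.7, 1.6]
opening: 0.0516
grasp_force: 0.0
```

Emit:
{"api": "step_arm", "payload": {
  "targets": [
    [0.6,[0,0,0],[0,0,0]],
    [0.6,[0,0,0],[0,0,0]]
  ]
}}

```text
time: 16.4
ee_pos: [0.3776, -0.2465, 0.1627]
tcp_rot: [-179.9, 0.2, 177.2]
wrist_force: [-0.9, -0.4, -0.6]
opening: 0.0511
grasp_force: 0.0
```

```bash
python3 r.py; python3 - <<'E'
from h import *
for a in ((-.42,-.19,'top',.58,.76),(.1,.34,'top'),(-.03,.05,'top',.43,.53),(-.1,-.06,'top',.47,.53)): print(end(*a))
p,d=bot.camera("top"); cv2.imwrite("pics/t5.png",cv2.resize(p[150:270,100:420,::-1],(800,300)))
E
```

```text
(897, 'x', array([0.64 , 0.721]), 'y', array([-0.4  , -0.225]), 'z50,97', array([0.043, 0.056]), 'rect', [array([ 683.1, -312. ]), array([179. ,  83.3]), np.float64(86.9)])
16.5 [ 0.37789763 -0.24694765  0.16128968] 0.050806581425236676 [0.13319544 0.72270061 0.11899515]
52 [ 0.64503518 -0.30993531  0.02758956]
(352, 'x', array([0.645, 0.725]), 'y', array([-0.397, -0.219]), 'z50,97', array([0.052, 0.062]), 'rect', [array([ 687.9, -309.7]), array([180.,  82.]), np.float64(87.1)])
(222, 'x', array([0.503, 0.582]), 'y', array([0.132, 0.31 ]), 'z50,97', array([0.056, 0.063]), 'rect', [array([542.2, 222.2]), array([176.4,  79.5]), np.float64(87.4)])
(176, 'x', array([0.457, 0.512]), 'y', array([-0.02 ,  0.038]), 'z50,97', array([0.029, 0.08 ]), 'rect', [array([483. ,   9.4]), array([57.8, 57.9]), np.float64(0.3)])
(33, 'x', array([0.491, 0.512]), 'y', array([-0.093, -0.068]), 'z50,97', array([0.05 , 0.063]), 'rect', [array([502. , -82.7]), array([12.6, 16.7]), np.float64(0.3)])
```

View pics/t5.png

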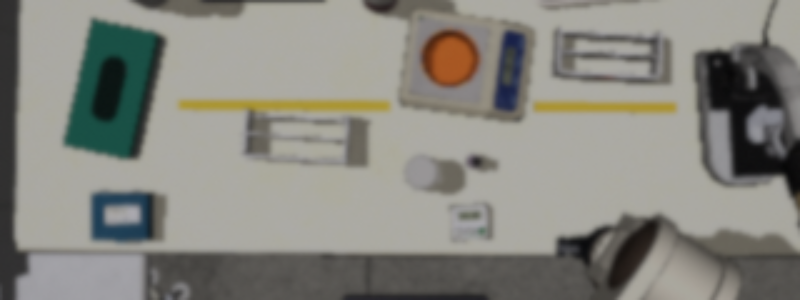

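The stamped rack at (610,55) lies wholly past the line. The blank rack at (305,138) lies short of it, and the beaker, vial and timer are where they started. I'm handing the job in.

```bash
python3 -c "
from workcell import bot
print(bot.job_done())"
```

```text
the job is handed in; nothing more can be done
None
```

I tipped both racks onto their backs, then pushed the stamped (right) one until its underside lay about 45 mm past the dispatch line, left the blank one short of the line, saw no bystander moved, and handed the job in at about 17 s; no verdict came back.

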